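Spin-test the index disc and park it on its mark

ROBOT

A 6-joint arm with a two-finger parallel gripper is mounted at the origin on a cart in front of the work surface, level with it; the furniture and walls round the work are solid. World frame = base frame: x ahead of the robot, y to its left, z up, the work surface at z = 0. Lengths are in m, angles in rad, forces in N, time in s.
With the tool pointing down it reaches from about 0.3 to 0.875 m from the base axis. Payload 6.4 kg.
Tool frame: the origin (TCP) lies at the very end of the fingers, on their centre line; the grasp point (between the pads) lies 19 mm behind it; z points along the fingers, y is the line along which they close (so a half turn about z gives the same grasp; the last joint's range is limited). The gripper opens to 88 mm and grips with 3 to 60 N. Pads are 18 mm wide; open, the fingers measure 123 mm over their backs; the gripper's body (75 mm by 187 mm) begins 45 mm behind the grasp point.
Start: joints at [1.122, 0.181, 1.607, -0, 1.354, -0.206], TCP at [0.138, 0.558, 0.239] pointing down, gripper open.
Joint ranges: [-2.99, 2.99], [-0.89, 2.07], [0.3, 2.58], [-1.14, 4.28], [0, 2.63], [-3.12, 3.12]. Speed limits (rad/s): [2.57, 2.57, 3.01, 3.14, 3.14, 3.14].

INTERFACE

Orientations are given as a unit quaternion [w, x, y, z].
In Python, from plant import env gives the robot as it stands.
- The arm moves only by the tool send_rows, never from a script. Its argument "motion" is one flat list of numbers, 7 for each row, row after row: the closure, from 0 (fully open) to 1 (shut), then the shift along the tool's x, y, z in cm, then the turn, a rotation vector about the tool's x, y, z in degrees. In form: [grip, dx, dy, dz, rx, ry, rz, grip, dx, dy, dz, rx, ry, rz, ...]. A call has 1 to 5 rows; each row shifts and turns the commanded pose from where the row before left it, along the tool's axes as they then stand; what a row does not reach is not made up. A row lasts 1/10 s, in which the tool goes at most 50 mm and 8.59 degrees, less where a joint would pass 70% of its speed; a pose out of reach is approached as far as the arm can. A call with a gripper value outside its range is refused whole. The fingers move at their own pace and stop on an object; the grip force is fixed at half the most. Time passes only in rows, so rows that do not move let the fingers close. It gives the time, the measured TCP pose, the force, the opening and the grip force at its end, in the units of the state.
- env.get_obs(): the state, without advancing time (a new reading comes with each control period).
- env.camera(name): name is "side" or "top"; returns (picture, depth): 480x640x3 uint8, red, green, blue; 480x640 float32, m along the optical axis (not along the pixel's ray), 0 where there is no reading.
- env.camera_info(name): a dict with "fov_y" (degrees; the focal length in pixels is half the picture's height over the tangent of half this angle, whatever the lens; pixels are square), "cx", "cy" (the principal point, pixels), "k1" (the pictures are not rectified: a ray, as slopes to the right and down, at radius r is drawn at 1 + k1 r^2 times it, then the intrinsics apply), "R" (3x3) and "t" (3): a world point X has camera coordinates R X + t. Camera axes: x right, y down, z forward; pixel columns grow to the right and rows downward; lengths in m; the calibration is good to about 2 mm. A picture is of the moment at which its call begins. camera_info takes no time and is no camera call.
- env.finish_job(): hands the job in; it is judged then, once.
The state is a dict: "clock": time; "qpos": joint angles; "dq": joint speeds; "joint_torque": joint torques, N m; "ee_pos": TCP position; "ee_rot": TCP orientation; "contact_force": force on the tool from outside, world axes, zero at the start; "torque": the same for the moment, N m; "grip_width": finger opening in m; "grasp_force": force on a finger pad.
Only numpy, scipy, OpenCV 4.12 (cv2) and the standard library are available. Lean on these libraries where they do the work, as an engineer would, in place of code of your own. Each camera call takes 0.05 s, during which the arm holds its last target. There are 200 camera calls.

TASK

The bearing of the index disc has just been oiled: flick its black peg with a fingertip so that the disc spins by itself, untouched, for a good four seconds at a visible pace. Then, before it has run down, brake it with a fingertip so that it stands still with its red mark at the brass pointer, within about a centimetre (a last nudge with the fingertip to get there is fine), and take the hand away. Only push and press: do not take the peg between the fingers, and leave the things lying around it where they are.

Things in the scene. Friction and masses are not known exactly. Their poses are not given: they have to be found in the camera images.
- disc (a joint): angle of the index disc on its upright axle, rad; 0 (or any whole number of turns) = red mark exactly at the pointer; grows anticlockwise seen from above; turns without end either way and does not spring back. Inertia about 0.009 kg m2; left alone it loses about a twentieth of its speed each second plus about 0.1 rad/s each second
- mark (a point): outer end of the red mark on the disc's top, at the very rim, 100 mm from the axle; the mark is a red bar 9 mm wide that runs 27 mm inwards along the radius. Turns with the disc
- peg (a point): centre of the rounded top of the black peg that stands on the disc 50 mm from the axle, opposite the red mark; 13 mm thick (15 at the foot), 27 mm high (its top is 77 mm above the bench). Turns with the disc, either way; the disc top outside the peg's path (58 to 97 mm from the axle) is free and flat
- pointer (a point): tip of the fixed brass pointer, beside the rim and level with the disc's top, 104 mm from the axle; it sits on a green bracket that reaches out to 138 mm from the axle and no higher than the disc's top
- hub (a point): point on the axle level with the disc's flat top, 50 mm above the bench; fixed with the green stand under it (foot 148 mm across). The disc round it is bare steel, 200 mm across, 12 mm thick; brass hub cap 32 mm across, 6 mm proud. A fingertip pressed on the disc's top with a few newtons stops it at once and, moved sideways, turns it along; lift off slowly
- oil_jar: bystander, small jar with black lid, 41 mm wide, 54 high; origin under its centre. Leave it alone
- screwdriver: bystander, screwdriver with orange handle, 175 mm long, lying loose; leave it alone
- brush: bystander, brown brush, 141 mm long, lying loose; leave it alone
- brass_insert: bystander, small brass mould half, 34x39 mm, 22 high, loose; leave it alone
- caliper: bystander, steel caliper, 170 mm long, lying loose; leave it alone
- wax_stick_b: bystander, blue wax stick, 70 mm long, 11 high, loose; leave it alone

How it is judged:
On the way, in this order (a step that is already met when the one before it is completed fails the run):
1. the disc spins freely, faster than 0.5 rad/s with nothing touching it, for 3 s ((velocity of joint disc above 0.5 rad/s or velocity of joint disc below -0.5 rad/s) and contact force between stand and anything else below 0.02 N), for 3 s.
2. a fingertip is on the disc while it still turns (faster than 0.15 rad/s) ((velocity of joint disc above 0.15 rad/s or velocity of joint disc below -0.15 rad/s) and contact force between the fingers and stand above 0.05 N).
3. the disc is brought to a stop (under 0.1 rad/s) with the fingertip on it (velocity of joint disc between -0.1 and 0.1 rad/s and contact force between the fingers and stand above 0.05 N).
At the end, for the whole second after the job is handed in: the disc stands still (under 0.05 rad/s), its red mark at the pointer: outer end of the mark at most 14 mm from the pointer's tip (about 13 mm sideways) (horizontal distance between mark and pointer below 0.014 m and velocity of joint disc between -0.05 and 0.05 rad/s); the robot touches nothing.
It fails at once if the peg is taken between the fingers (horizontal distance between the grasp point and peg below 0.007 m and z of the grasp point in the frame of peg below 0.012 m).
It fails at once if a bystander is pushed away or lifted (distance of any of oil_jar, screwdriver, brush, brass_insert, caliper, wax_stick_b from where it was at the start of the episode above 0.02 m).
It also fails if it takes over 72 s, if anything falls off the work surface, if the arm or the gripper's body presses on something with over 40 N, if the wrist force passes 120 N, or if a joint passes its speed limit or range.

## Working session

There is one attempt and no reset: what is moved stays moved. The work goes in short steps, Python scripts to look and compute and a tool call to move; the robot and the scene stay as the last step left them, time stands still between calls to the robot, and variables do not carry over. Pictures are saved under pics/ and viewed, at most 10 in all, crops included, and the job is handed in when it is done.

Besides the shell and the picture viewer there is one more tool, called after "Request:" by a JSON object that holds its "op" and its "data". send_rows: Moves the arm, as the interface text tells. Its arguments: {"type":"object","properties":{"motion":{"type":"array","items":{"type":"number"}}},"required":["motion"]}

```bash
mkdir -p pics; ls; cat > h.py <<'E'
import numpy as np, cv2
from plant import env
def ray(name,px):
    c=env.camera_info(name); f=240/np.tan(np.radians(c["fov_y"])/2)
    K=np.array([[f,0,c["cx"]],[0,f,c["cy"]],[0,0,1.]])
    p=cv2.undistortPoints(np.array(px,float).reshape(-1,1,2),K,np.array([c["k1"],0,0,0,0.])).reshape(-1,2)
    # cv2 model matches x_d = x(1+k1 r^2)
    R=np.array(c["R"]);t=np.array(c["t"])
    d=np.c_[p,np.ones(len(p))]@R
    return -R.T@t,d
def onplane(name,px,z):
    o,d=ray(name,px); return o+d*((z-o[2])/d[:,2])[:,None]
def proj(name,X):
    c=env.camera_info(name); f=240/np.tan(np.radians(c["fov_y"])/2)
    K=np.array([[f,0,c["cx"]],[0,f,c["cy"]],[0,0,1.]])
    return cv2.projectPoints(np.array(X,float).reshape(-1,1,3),cv2.Rodrigues(np.array(c["R"]))[0],np.array(c["t"]),K,np.array([c["k1"],0,0,0,0.]))[0].reshape(-1,2)
E
python3 - <<'E'
from h import *
for n in("top","side"):
    im,_=env.camera(n); cv2.imwrite(f"pics/{n}0.png",im[:,:,::-1]); c=env.camera_info(n); print(n,c)
print(env.get_obs())
E
```

```text
pics
top {'fov_y': 53.16207660320079, 'cx': 314.9252444343299, 'cy': 240.89005871302723, 'k1': 0.041341864744611226, 'R': array([[-2.06735636e-02, -9.99785880e-01, -8.93616700e-04],
       [-9.96783144e-01,  2.06806822e-02, -7.74317348e-02],
       [ 7.74336357e-02, -7.10047832e-04, -9.96997256e-01]]), 't': array([0.09150897, 0.5254799 , 1.06707404])}
side {'fov_y': 46.01320279161718, 'cx': 320.01367042900586, 'cy': 241.08770246091254, 'k1': -0.09174505571151388, 'R': array([[ 0.98845993, -0.15059176,  0.01640376],
       [-0.05830925, -0.47818874, -0.87631932],
       [ 0.13981056,  0.86525005, -0.48145131]]), 't': array([-0.51950917,  0.14197038,  1.06211969])}
{'clock': 0.1, 'qpos': array([ 1.12173859e+00,  1.81452731e-01,  1.60787171e+00, -3.34770292e-05,
        1.35379498e+00, -2.06323095e-01]), 'dq': array([ 0.00074987, -0.00342875, -0.00166404, -0.00085827, -0.00108762,
       -0.00012226]), 'joint_torque': array([ 2.42304395e-04, -4.34819841e+01, -3.42691791e+01,  7.05210795e-02,
        3.41184530e-02, -3.22199458e-05]), 'ee_pos': array([0.13800504, 0.55771284, 0.23792566]), 'ee_rot': array([-2.30226670e-04,  1.21065956e-01,  9.92644172e-01, -7.28021923e-04]), 'contact_force': array([ 0.84797444,  0.49685369, -0.11117698]), 'torque': array([0.00877783, 0.02291134, 0.03185796]), 'grasp_force': 0.0, 'grip_width': 0.08766339177403301}
```

View pics/top0.png

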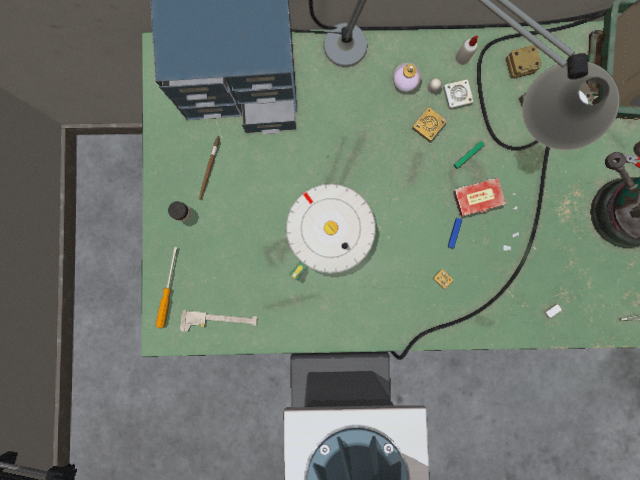

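View pics/side0.png

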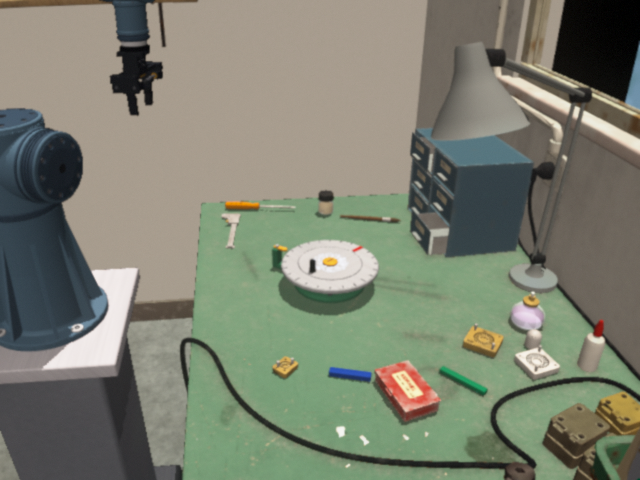

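The top view shows the disc centred near (331,228), the red mark at (308,198), the peg at (346,246) and the pointer at about (302,266). The bystanders are well clear of the disc.

```bash
cat >> h.py <<'E'
def blob(m):
    n,l,s,c=cv2.connectedComponentsWithStats(m.astype(np.uint8)); i=1+np.argmax(s[1:,4]); return c[i],s[i],l==i
E
python3 - <<'E'
from h import *
im=cv2.imread("pics/top0.png"); hsv=cv2.cvtColor(im,cv2.COLOR_BGR2HSV)
sub=np.zeros((480,640),bool); sub[175:290,275:390]=1
H,S,V=[hsv[:,:,i].astype(int) for i in range(3)]
c,s,l=blob(sub&(S<45)&(V>140)); cnt=max(cv2.findContours(l.astype(np.uint8),0,1)[0],key=len)
e=cv2.fitEllipse(cv2.convexHull(cnt)); print("disc",e)
hub=onplane("top",[e[0]],.05)[0]; print("hub",hub)
P=onplane("top",cnt.reshape(-1,2),.05); print("radius",np.percentile(np.linalg.norm(P-hub,axis=1)[:],[5,50,95]))
cap,s,_=blob(sub&(H>15)&(H<32)&(S>120)&(np.hypot(np.arange(640)[None]-331,np.arange(480)[:,None]-228)<15)); print("cap",cap,s,onplane("top",[cap],.056))
r,s,_=blob(sub&((H<8)|(H>172))&(S>130)); print("red",r,s); R=onplane("top",[r],.05)[0]-hub
b,s,_=blob(sub&(V<60)&(np.hypot(np.arange(640)[None]-331,np.arange(480)[:,None]-228)<40)); print("peg",b,s); B=onplane("top",[b],.07)[0]-hub
p,s,_=blob(sub&(H>15)&(H<35)&(S>90)&(np.hypot(np.arange(640)[None]-331,np.arange(480)[:,None]-228)>43)); print("ptr",p,s); Q=onplane("top",[p],.05)[0]-hub
for n,v in zip(("red","peg","ptr"),(R,B,Q)): print(n,np.hypot(*v[:2]),np.degrees(np.arctan2(v[1],v[0])),(v+hub))
cv2.imwrite("pics/crop.png",cv2.resize(im[175:290,275:390],None,fx=5,fy=5,interpolation=2))
E
```

```text
disc ((327.92303466796875, 231.70245361328125), (90.36454772949219, 104.7724838256836), 20.831499099731445)
hub [0.54471623 0.05150907 0.05      ]
radius [0.08735436 0.10013136 0.11183439]
cap [330.48979592 227.54421769] [324 221  14  14 147] [[0.55319586 0.04583231 0.056     ]]
red [307.82051282 197.76923077] [304 193   9  11  39]
peg [344.25 245.5 ] [342 243   5   6  20]
ptr [298.         269.47727273] [294 265   9  10  44]
red 0.08777566128460085 29.261385960367562 [0.62129162 0.09441334 0.05      ]
peg 0.04713297169860345 -133.78144245193394 [0.51210449 0.0174798  0.07      ]
ptr 0.10616945719300751 140.4803749029748 [0.4628164  0.11906921 0.05      ]
```

View pics/crop.png

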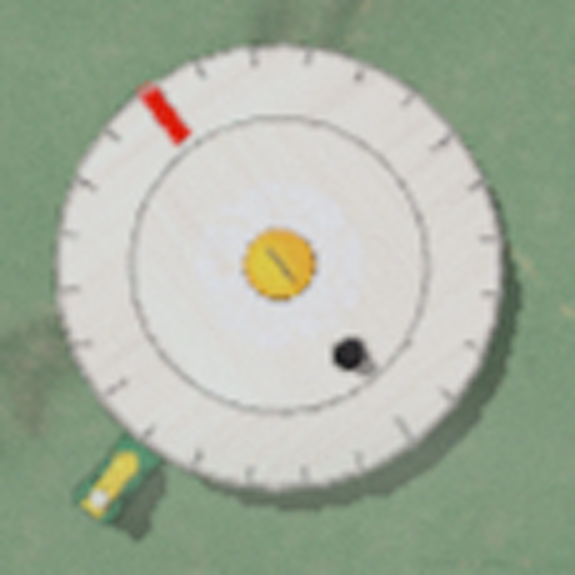

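The crop shows the hub cap centre, the mark at the upper left, the peg at the lower right and the pointer tip at (125,460), which is lower left. Using the cap as the hub at (0.5525, 0.0455), the angles are: mark 35°, peg 215°, pointer 140.6°. I'll flick anticlockwise with the fingers closed.

```bash
cat >> h.py <<'E'
from scipy.spatial.transform import Rotation as Ro
def to(xyz,yaw_y=None):
    o=env.get_obs(); q=o["ee_rot"]; R=Ro.from_quat([q[1],q[2],q[3],q[0]]).as_matrix()
    d=R.T@(np.array(xyz)-o["ee_pos"])*100
    y=np.degrees(np.arctan2(R[1,1],R[0,1]))
    print("t",o["clock"],"pos",o["ee_pos"].round(4),"yaw_y",y.round(2),"tool d cm",d.round(2), "rz",None if yaw_y is None else -(yaw_y-y),"F",o["contact_force"].round(1),"q",o["qpos"].round(2),"zdir",R[:,2].round(3))
E
python3 -c "
from h import *
to([.475,.07,.15],124.7)"
```

```text
t 0.1 pos [0.138  0.5577 0.2379] yaw_y 76.09 tool d cm [-44.44 -39.23   8.84] rz -48.60724382391561 F [ 0.8  0.5 -0.1] q [ 1.12  0.18  1.61 -0.    1.35 -0.21] zdir [-0.001 -0.001 -1.   ]
```

Request:
{"op": "send_rows", "data": {"motion": [1,-3.2,-2.8,0,0,0,0,1,-3.2,-2.8,0,0,0,0,1,-3.2,-2.8,0,0,0,0,1,-3.2,-2.8,0,0,0,0,1,-3.2,-2.8,0,0,0,0]}}

```text
clock: 0.6
ee_pos: [0.2603, 0.3822, 0.2384]
ee_rot: [-0.0, 0.121, 0.993, -0.0]
contact_force: [0.6, -0.1, 0.9]
grip_width: 0.05
grasp_force: 0.0
```

Request:
{"op": "send_rows", "data": {"motion": [1,-3.2,-2.8,0,0,0,0,1,-3.2,-2.8,0,0,0,0,1,-3.2,-2.8,0,0,0,0,1,-3.2,-2.8,0,0,0,0,1,-3.2,-2.8,0,0,0,0]}}

```text
clock: 1.1
ee_pos: [0.382, 0.2078, 0.2386]
ee_rot: [-0.0, 0.121, 0.993, 0.0]
contact_force: [0.2, 1.1, 0.3]
grip_width: 0.0105
grasp_force: 0.0
```

Request:
{"op": "send_rows", "data": {"motion": [1,0,0,0,0,0,-8.1,1,0,0,0,0,0,-8.1,1,0,0,0,0,0,-8.1,1,0,0,0,0,0,-8.1,1,0,0,0,0,0,-8.1]}}

```text
clock: 1.6
ee_pos: [0.3813, 0.2093, 0.2384]
ee_rot: [-0.0, -0.233, 0.973, 0.0]
contact_force: [-0.3, 0.9, 0.0]
grip_width: 0.0007
grasp_force: 0.0
```

Request:
{"op": "send_rows", "data": {"motion": [1,0,0,0,0,0,-8.1,1,0,0,0,0,0,0]}}

```text
clock: 1.8
ee_pos: [0.3813, 0.2093, 0.2384]
ee_rot: [-0.0, -0.299, 0.954, 0.0]
contact_force: [0.1, 0.6, -0.2]
grip_width: 0.0001
grasp_force: 0.0
```

```bash
python3 -c "
from h import *
u=np.array([-.822,-.569]);t=np.array([.569,-.822]);hub=np.array([.5525,.0455])
p=hub+.047*u-.065*t;print(p)
to([*p,.063],124.7); print(env.get_obs()['grip_width'])"
```

```text
[0.476881 0.072187]
t 1.8 pos [0.3813 0.2093 0.2384] yaw_y 124.76 tool d cm [ -0.05 -16.72  17.54] rz 0.05544041665299915 F [ 0.1  0.6 -0.2] q [ 0.23 -0.15  1.94 -0.    1.35 -1.95] zdir [-0.001 -0.    -1.   ]
0.00013431814401175388
```

Request:
{"op": "send_rows", "data": {"motion": [1,0,-4.2,2,0,0,0,1,0,-4.2,2.8,0,0,0,1,0,-4.2,2.8,0,0,0,1,0,-4.1,2.8,0,0,0,1,0,0,3.5,0,0,0]}}

```text
clock: 2.3
ee_pos: [0.4798, 0.069, 0.1003]
ee_rot: [0.002, -0.294, 0.956, -0.001]
contact_force: [0.3, 0.1, 0.2]
grip_width: 0.0005
grasp_force: 0.0
```

Request:
{"op": "send_rows", "data": {"motion": [1,0,0,2.0,0,0,0,1,0,0,1.6,0,0,0,1,0,0,0,0,0,0]}}

```text
clock: 2.6
ee_pos: [0.4739, 0.0728, 0.0618]
ee_rot: [-0.002, -0.296, 0.955, 0.001]
contact_force: [0.4, -0.3, 0.5]
grip_width: 0.0004
grasp_force: 0.0
```

```bash
python3 -c "
from h import *
u=np.array([-.822,-.569]);t=np.array([.569,-.822]);hub=np.array([.5525,.0455])
p=hub+.047*u-.065*t
to([*p,.063],124.7)
im,_=env.camera('side'); cv2.imwrite('pics/s1.png',cv2.resize(im[170:330,230:430,::-1],None,fx=4,fy=4)[:600])"
```

```text
t 2.6 pos [0.4739 0.0728 0.0618] yaw_y 124.46 tool d cm [-0.21 -0.21 -0.12] rz -0.2404069788360772 F [ 0.4 -0.3  0.5] q [-0.1   0.22  1.97  0.    0.96 -2.27] zdir [-0.005  0.001 -1.   ]
```

View pics/s1.png

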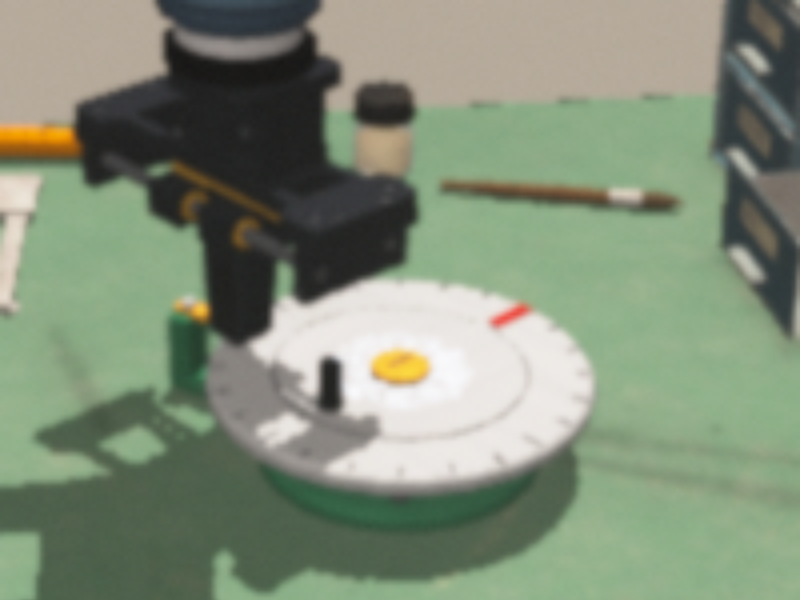

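The closed finger stands over the rim at (240,330) in the crop and the peg is ahead at (330,385). The flick path is clear.

Request:
{"op": "send_rows", "data": {"motion": [1,-0.2,-2.2,0,0,0,0,1,0,-1.2,0,0,0,0,1,0,-0.8,0,0,0,0,1,0,-1.1,0,0,0,0,1,0,-1.3,0,0,0,0]}}

```text
clock: 3.15
ee_pos: [0.5155, 0.0196, 0.0646]
ee_rot: [0.0, -0.298, 0.955, 0.0]
contact_force: [-0.1, 0.8, -0.4]
grip_width: 0.0001
grasp_force: 0.3
```

Request:
{"op": "send_rows", "data": {"motion": [1,0,0,-3,0,0,0,1,2,0,-5,0,0,0,1,3,0,-3,0,0,0,1,2,0,0,0,0,0]}}

```text
clock: 3.55
ee_pos: [0.4611, -0.0213, 0.1754]
ee_rot: [0.003, -0.298, 0.955, -0.003]
contact_force: [-0.2, -0.6, -0.1]
grip_width: 0.0006
grasp_force: 0.0
```

```bash
cat >> h.py <<'E'
hub=np.array([.5525,.0455,.05])
def mark():
    t=env.get_obs()["clock"]; im,_=env.camera("top"); hsv=cv2.cvtColor(im,cv2.COLOR_RGB2HSV)
    H,S,V=[hsv[:,:,i].astype(int) for i in range(3)]
    g=np.hypot(np.arange(640)[None]-331,np.arange(480)[:,None]-228)<46
    m=g&((H<8)|(H>172))&(S>120)&(V>60)
    if m.sum()<12: return t,None,m.sum(),im
    c,s,_=blob(m); v=onplane("top",[c],.05)[0]-hub
    return t,np.degrees(np.arctan2(v[1],v[0])),np.hypot(*v[:2]),im
E
python3 - <<'E'
from h import *
for i in range(4):
    t,a,r,im=mark(); print(t,a,r)
cv2.imwrite("pics/t1.png",im[100:350,200:450,::-1])
to([.488,.001,.1])
E
```

```text
3.55 129.8438356487536 0.08237525819005709
3.6 138.81664291837433 0.08241517969113642
3.65 147.6155953203587 0.0818343588138677
3.7 156.1442118509502 0.08186442403661255
t 3.75 pos [ 0.4592 -0.0197  0.1708] yaw_y 124.6 tool d cm [-3.54  0.08  7.08] rz None F [ 0.7 -0.1 -0.1] q [-0.3  -0.01  1.95  0.    1.19 -2.48] zdir [ 0.001 -0.    -1.   ]
```

View pics/t1.png

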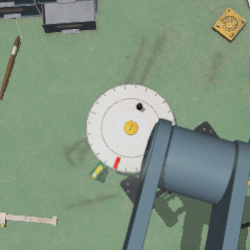

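The disc spins anticlockwise at about 3.1 rad/s with nothing touching it. The mark is visible at (117,162) in the crop and the hand is at the lower right. I'll wait several seconds and hover over the braking spot meanwhile.

Request:
{"op": "send_rows", "data": {"motion": [1,-1.5,0,0,0,0,0,1,-2,0,2,0,0,0,1,0,0,3,0,0,0,1,0,0,3,0,0,0,1,0,0,0,0,0,0]}}

```text
clock: 4.25
ee_pos: [0.4852, 0.0025, 0.0861]
ee_rot: [-0.004, -0.299, 0.954, 0.002]
contact_force: [-1.0, -0.0, -0.7]
grip_width: 0.0003
grasp_force: 0.0
```

Request:
{"op": "send_rows", "data": {"motion": [1,0,0,0,0,0,0,1,0,0,0,0,0,0,1,0,0,0,0,0,0,1,0,0,0,0,0,0,1,0,0,0,0,0,0]}}

```text
clock: 4.75
ee_pos: [0.4883, 0.0004, 0.0915]
ee_rot: [0.001, -0.298, 0.955, -0.0]
contact_force: [0.0, 0.2, -0.3]
grip_width: 0.0005
grasp_force: 0.0
```

Request:
{"op": "send_rows", "data": {"motion": [1,0,0,0,0,0,0,1,0,0,0,0,0,0,1,0,0,0,0,0,0,1,0,0,0,0,0,0,1,0,0,0,0,0,0]}}

```text
clock: 5.25
ee_pos: [0.4877, 0.0005, 0.0906]
ee_rot: [-0.0, -0.298, 0.955, 0.0]
contact_force: [0.0, -0.7, 0.3]
grip_width: 0.0002
grasp_force: 0.0
```

Request:
{"op": "send_rows", "data": {"motion": [1,0,0,0,0,0,0,1,0,0,0,0,0,0,1,0,0,0,0,0,0,1,0,0,0,0,0,0,1,0,0,0,0,0,0]}}

```text
clock: 5.75
ee_pos: [0.4877, 0.0005, 0.0907]
ee_rot: [-0.0, -0.298, 0.955, -0.0]
contact_force: [-0.1, 0.1, 1.4]
grip_width: 0.0002
grasp_force: 0.0
```

```bash
python3 - <<'E'
from h import *
to([.4884,.0011,.055],124.7)
for i in range(34):
    t,a,r,im=mark()
    if a is not None: print(round(t,2),round(a,1),round(r,3),end=' | ')
to([.4884,.0011,.055],124.7)
E
```

```text
t 5.75 pos [0.4877 0.0005 0.0907] yaw_y 124.69 tool d cm [-0.09  0.01  3.57] rz -0.010188199000538134 F [-0.1  0.1  1.4] q [-0.24  0.18  1.94 -0.    1.02 -2.42] zdir [-0. -0. -1.]
5.75 122.3 0.083 | 5.8 129.6 0.083 | 5.85 136.8 0.082 | 5.9 144.1 0.082 | 5.95 150.9 0.08 | 6.95 -71.6 0.089 | 7.0 -65.3 0.084 | 7.05 -59.1 0.084 | 7.1 -52.7 0.085 | 7.15 -46.4 0.084 | 7.2 -40.3 0.084 | 7.25 -34.1 0.084 | 7.3 -27.9 0.084 | 7.35 -21.8 0.084 | 7.4 -15.6 0.084 | t 7.45 pos [0.4877 0.0005 0.0907] yaw_y 124.69 tool d cm [-0.09  0.01  3.57] rz -0.011571422220924887 F [-0.1  0.3  1.3] q [-0.24  0.18  1.94  0.    1.02 -2.42] zdir [-0.  0. -1.]
```

Request:
{"op": "send_rows", "data": {"motion": [1,0,0,1,0,0,0,1,0,0,1,0,0,0,1,0,0,1,0,0,0]}}

```text
clock: 7.75
ee_pos: [0.4873, 0.0006, 0.0594]
ee_rot: [-0.0, -0.298, 0.955, 0.0]
contact_force: [-0.2, -0.1, -0.3]
grip_width: 0.0003
grasp_force: 0.0
```

```bash
cat > track.py <<'E'
from h import *
import sys
T=[];A=[]
for i in range(int(sys.argv[1])):
    t,a,r,im=mark()
    if a is not None and -60<a<138: T.append(t);A.append(a)
T=np.array(T);A=np.array(A); A=np.degrees(np.unwrap(np.radians(A)))
# unwrap across hidden gaps: angle increases
for i in range(1,len(T)):
    while A[i]<A[i-1]-5: A[i:]+=360
k=T>T[-1]-4; p=np.polyfit(T[k]-T[-1],A[k],2); print("fit resid",np.abs(np.polyval(p,T[k]-T[-1])-A[k]).max(),p, "n",k.sum())
print("last",T[-1],A[-1])
now=env.get_obs()["clock"]
for n in (1,2,3):
    g=140.6+360*n
    for x in np.roots([p[0],p[1],p[2]-g]):
        if abs(x.imag)<1e-6 and 0<x.real<15: print("pass",n,"at",T[-1]+x.real,"speed",np.polyval(np.polyder(p),x.real))
to([.4884,.0011,.05],124.7)
E
python3 track.py 56
```

```text
fit resid 0.29675272241310324 [ -5.10691937  89.37519131 310.60099364] n 23
last 10.5 310.5001757997539
pass 1 at 12.976224547016791 speed 64.0834331107921
t 10.55 pos [0.4877 0.0005 0.0607] yaw_y 124.69 tool d cm [-0.09  0.01  1.07] rz -0.010282703271570881 F [-0.3 -0.3 -0.2] q [-0.24  0.24  1.95  0.    0.95 -2.42] zdir [-0.  0. -1.]
```

Request:
{"op": "send_rows", "data": {"motion": [1,0,0,0,0,0,0,1,0,0,0,0,0,0,1,0,0,0,0,0,0,1,0,0,0,0,0,0,1,0,0,0,0,0,0]}}

```text
clock: 11.05
ee_pos: [0.4877, 0.0005, 0.0607]
ee_rot: [0.0, -0.298, 0.955, -0.0]
contact_force: [-0.1, -1.4, 0.0]
grip_width: 0.0003
grasp_force: 0.0
```

Request:
{"op": "send_rows", "data": {"motion": [1,0,0,0.5,0,0,0,1,0,0,0.2,0,0,0,1,0,0,0,0,0,0,1,0,0,0,0,0,0,1,0,0,0,0,0,0]}}

```text
clock: 11.55
ee_pos: [0.4878, 0.0005, 0.0537]
ee_rot: [-0.0, -0.298, 0.955, -0.0]
contact_force: [-0.0, 0.2, -0.4]
grip_width: -0.0001
grasp_force: 0.0
```

```bash
python3 - <<'E'
from h import *
L=[]
for i in range(12):
    t,a,r,im=mark(); L.append((t,a))
L=np.array([x for x in L if x[1] is not None]); p=np.polyfit(L[:,0]-12.15,L[:,1],1); print(L[-1],p, 12.15+(140.6-p[1])/p[0])
to([.4884,.0011,.05],124.7)
E
```

```text
[12.1        76.13186096] [73.6168537  80.05355217] 12.97245362008947
t 12.15 pos [0.4877 0.0005 0.0537] yaw_y 124.69 tool d cm [-0.09  0.01  0.37] rz -0.008422387803136644 F [-0.1  0.4  1. ] q [-0.24  0.25  1.95 -0.    0.94 -2.42] zdir [-0. -0. -1.]
```

Request:
{"op": "send_rows", "data": {"motion": [1,0,0,0,0,0,0,1,0,0,0,0,0,0,1,0,0,0,0,0,0,1,0,0,0,0,0,0,1,0,0,0,0,0,0]}}

```text
clock: 12.65
ee_pos: [0.4877, 0.0006, 0.0537]
ee_rot: [-0.0, -0.298, 0.955, 0.0]
contact_force: [0.3, 0.0, 0.4]
grip_width: 0.0006
grasp_force: 0.0
```

Request:
{"op": "send_rows", "data": {"motion": [1,0,0,0.2,0,0,0,1,0,0,0.2,0,0,0,1,0,0,0.1,0,0,0,1,0,0,0,0,0,0]}}

```text
clock: 13.05
ee_pos: [0.4888, -0.0005, 0.0504]
ee_rot: [0.0, -0.298, 0.954, -0.001]
contact_force: [-5.2, -2.8, 15.7]
grip_width: 0.0006
grasp_force: 8.2
```

```bash
python3 - <<'E'
from h import *
for i in range(4):
    t,a,r,im=mark(); print(t,a,r)
cv2.imwrite("pics/t2.png",cv2.resize(im[175:290,275:390,::-1],None,fx=5,fy=5,interpolation=2))
to([.4884,.0011,.05],124.7)
E
```

```text
13.05 125.6730300085065 0.08274762314014897
13.1 125.67987955048653 0.0830231649380392
13.15 125.61319625821248 0.0829143699802266
13.2 125.61319625821248 0.0829143699802266
t 13.25 pos [ 0.4887 -0.0005  0.0504] yaw_y 124.72 tool d cm [-0.06  0.15  0.04] rz 0.017439367321472332 F [-5.1 -3.3 15.3] q [-0.24  0.26  1.95 -0.    0.93 -2.42] zdir [ 0.002 -0.002 -1.   ]
```

View pics/t2.png

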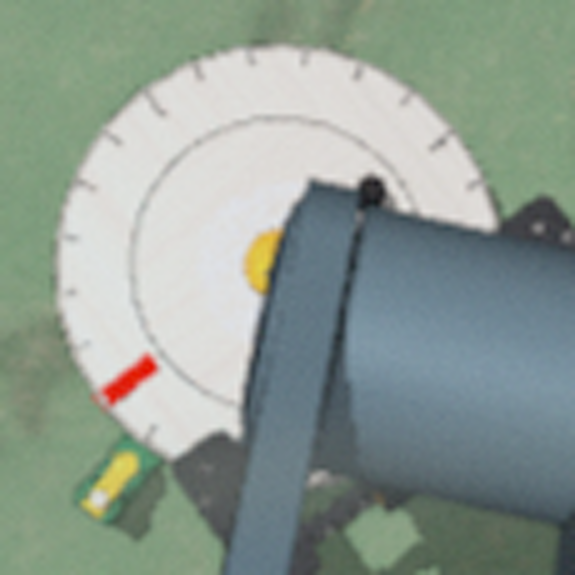

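The disc stopped under the finger with the mark at 125.6°, 15° short of the pointer. I'll drag it anticlockwise along an arc.

Request:
{"op": "send_rows", "data": {"motion": [1,0,-0.5,0,0,0,-3.8,1,0,-0.5,0,0,0,-3.8,1,0,-0.5,0,0,0,-3.8,1,0,-0.5,0,0,0,-3.8,1,0,0,0,0,0,0]}}

```text
clock: 13.75
ee_pos: [0.5031, -0.0158, 0.0504]
ee_rot: [0.002, -0.422, 0.906, -0.002]
contact_force: [-1.0, -0.6, 12.7]
grip_width: 0.0002
grasp_force: 6.0
```

```bash
python3 - <<'E'
from h import *
for i in range(3):
    t,a,r,im=mark(); print(t,a,r)
to([.4884,.0011,.05],124.7)
E
```

```text
13.75 141.24066695244207 0.08208874399102004
13.8 140.97120229296743 0.08203954079168543
13.85 140.97120229296743 0.08203954079168543
t 13.9 pos [ 0.5027 -0.0155  0.0504] yaw_y 139.88 tool d cm [-0.35  2.17  0.03] rz 15.17764918381097 F [-1.5 -1.1 10.1] q [-0.27  0.28  1.92 -0.    0.94 -2.71] zdir [ 0.004 -0.001 -1.   ]
```

Request:
{"op": "send_rows", "data": {"motion": [1,0,0,-0.05,0,0,0,1,0,0,-0.05,0,0,0,1,0,0,-0.05,0,0,0,1,0,0,-0.05,0,0,0,1,0,0,-0.05,0,0,0]}}

```text
clock: 14.4
ee_pos: [0.4999, -0.0146, 0.0507]
ee_rot: [-0.001, -0.422, 0.907, 0.0]
contact_force: [-0.1, 0.5, -0.5]
grip_width: 0.0006
grasp_force: 0.0
```

Request:
{"op": "send_rows", "data": {"motion": [1,0,0,-0.1,0,0,0,1,0,0,-0.3,0,0,0,1,0,0,-1,0,0,0,1,0,0,-3,0,0,0,1,0,0,-4,0,0,0]}}

```text
clock: 14.9
ee_pos: [0.4991, -0.0143, 0.135]
ee_rot: [-0.002, -0.422, 0.907, 0.001]
contact_force: [0.9, -0.5, 0.7]
grip_width: 0.0004
grasp_force: 0.0
```

Request:
{"op": "send_rows", "data": {"motion": [1,4,0,-1,0,0,0,1,5,0,0,0,0,0,1,4,0,0,0,0,0,1,0,0,0,0,0,0,1,0,0,0,0,0,0]}}

```text
clock: 15.4
ee_pos: [0.4169, -0.1148, 0.146]
ee_rot: [0.001, -0.421, 0.907, -0.001]
contact_force: [-1.2, -0.1, -0.6]
grip_width: 0.0007
grasp_force: 0.0
```

```bash
python3 - <<'E'
from h import *
for i in range(6):
    t,a,r,im=mark(); print(t,a,r)
cv2.imwrite("pics/t3.png",cv2.resize(im[175:290,275:390,::-1],None,fx=5,fy=5,interpolation=2))
to([.4884,.0011,.05],124.7)
E
```

```text
15.4 137.84320239890184 0.08214761464900115
15.45 137.84320239890184 0.08214761464900115
15.5 137.91034078343458 0.08207837891777979
15.55 137.91034078343458 0.08207837891777979
15.6 137.84320239890184 0.08214761464900115
15.65 137.84320239890184 0.08214761464900115
t 15.7 pos [ 0.4173 -0.1133  0.1451] yaw_y 139.99 tool d cm [-13.33   1.91   9.51] rz 15.289117825457865 F [-0.5  0.  -0.3] q [-0.54 -0.03  2.04  0.    1.14 -2.98] zdir [-0.  0. -1.]
```

View pics/t3.png

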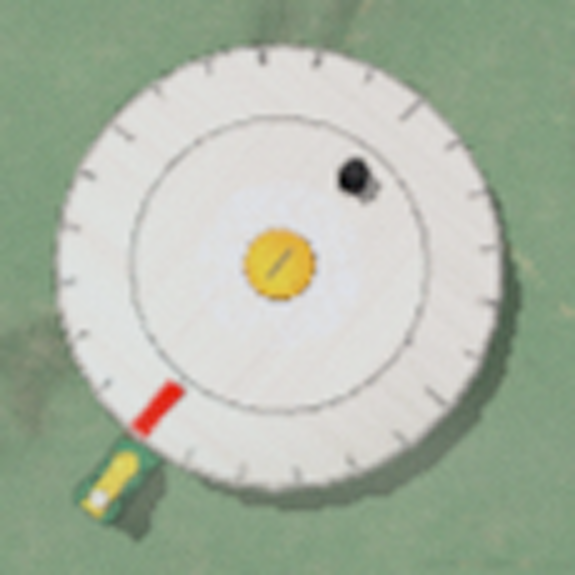

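The mark's outer end is at (140,433), next to the pointer at (130,457), about 5 mm off sideways. The disc stands still and the hand is clear, so I'm handing in.

```bash
python3 -c "
from plant import env
print(env.finish_job())"
```

```text
the job is handed in; nothing more can be done
None
```

I flicked the disc and it spun untouched for over nine seconds; I then braked it and nudged it with a fingertip. It stands still with the red mark about 5 mm from the pointer, the hand is clear, and the job is handed in (no verdict was returned).

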